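# Unlatch the shoe-care case on the hallway bench

### The job

Unlatch the wooden shoe-care case so that its lid is ready to be lifted. First swing the flat keeper bar that stands in the way of the bolt right round, clear of the bolt; only then draw the bolt all the way back by its upright knob. Leave both there and let go.

Things in the scene. Friction and masses are not known exactly. Their poses are not given: they have to be found in the camera images.
- bolt_knob (a point): Upright plain steel knob, 18 mm diameter, of a barrel bolt on the flat top of a fixed brown wooden case (200 x 320 x 90 mm high). Point: on the knob's axis, 40 mm above the case top, 16 mm below the knob's top. Axes: z up, y along the bolt to its staple; it is drawn straight along -y. Rod 10 mm thick towards +y; guides start 21 mm from the knob's axis, 27 mm wide, 22 mm high.
- bolt (a joint): How far the bolt is drawn back, m: 0 fully shot, 0.045 fully drawn (stop). About 2 N of friction, stays where left. Not part of the latch: a fixed round wooden lift knob (24 mm diameter, 25 mm high) on the case top, 96 mm along -x of the shot bolt knob, and the turntable with its load.
- keeper_peg (a point): Upright steel peg, 16 mm diameter, on the keeper: a flat steel bar 90 x 20 mm, its upper face 12 mm above the case top, turning on a vertical pivot. Point: on the peg's axis, 40 mm above the case top, 16 mm below the peg's top. Axes turn with the bar: z up, y along the bar away from the pivot, which lies 60 mm along -y; the bar's free end is 30 mm along +y.
- keeper (a joint): Keeper angle, rad: 0 closed (bar in line with the bolt, free end about 6 mm behind the knob, so the bolt cannot be drawn; peg 45 mm behind the shot knob). Grows anticlockwise seen from above, free end swinging to the knob's -x side, roughly towards the robot, to a stop at 1.5. Light friction (0.03 N m), stays where left.

How it is judged:
On the way, in this order (a step that is already met when the one before it is completed fails the run):
1. the keeper is swung clear (more than 0.9 rad) while the bolt is still shot (drawn less than 12 mm) (value of joint keeper above 0.9 rad and value of joint bolt below 0.012 m), for 0.2 s.
2. the bolt is drawn back more than 35 mm (value of joint bolt above 0.035 m), for 0.2 s.
At the end, for the whole second after the job is handed in: The keeper stands open by more than 0.9 rad and the bolt is drawn back by more than 35 mm of its 45 mm; both are at rest and let go (value of joint keeper above 0.9 rad and value of joint bolt above 0.035 m and velocity of joint keeper between -0.05 and 0.05 rad/s and velocity of joint bolt between -0.01 and 0.01 m/s); the robot touches nothing.
It also fails if it takes over 40 s, if anything falls off the work surface, if the arm or the gripper's body presses on something with over 40 N, if the wrist force passes 120 N, or if a joint passes its speed limit or range.

### The arm

A 6-joint arm with a two-finger parallel gripper is mounted at the origin on the work surface. World frame = base frame: x ahead of the robot, y to its left, z up, the work surface at z = 0. Lengths are in m, angles in rad, forces in N, time in s.
With the tool pointing down it reaches from about 0.375 to 0.975 m from the base axis. Payload 3.8 kg.
Tool frame: the origin (TCP) lies at the very end of the fingers, on their centre line; the grasp point (between the pads) lies 19 mm behind it; z points along the fingers, y is the line along which they close (so a half turn about z gives the same grasp; the last joint's range is limited). The gripper opens to 85 mm and grips with 20 to 120 N. Pads are 22 mm wide; open, the fingers measure 114 mm over their backs; the gripper's body (76 mm by 85 mm) begins 54 mm behind the grasp point. The pads swing forward as they close: fully open they stand 13 mm farther back than shut.
Start: joints at [-1.209, 0.264, 1.604, -0, 1.274, -0.037], TCP at [0.262, -0.622, 0.208] pointing down, gripper open.
Joint ranges: [-2.63, 2.63], [-0.94, 2.18], [0.31, 2.57], [-1.31, 4.45], [0, 2.66], [-2.55, 2.55]. Speed limits (rad/s): [2.57, 2.57, 3.14, 3.14, 3.14, 3.14].

### API

Orientations are given as a rotation vector (axis times angle).
In Python, from workcell import * gives the robot as it stands.
- The arm moves only by the shell command python3 -m crank 'ROWS' [OPENING] [FORCE]. ROWS is JSON, a list that holds one entry, the list of rows, each a list of 6 numbers: the shift along the tool's x, y, z in cm, then the turn, a rotation vector about the tool's x, y, z in rad. In form: [[[dx, dy, dz, ax, ay, az], ...]]. A call has 1 to 8 rows; each row shifts and turns the commanded pose from where the row before left it, along the tool's axes as they then stand; what a row does not reach is not made up. A row lasts 1/12 s, in which the tool goes at most 41.7 mm and 7.16 degrees, less where a joint would pass 70% of its speed; a pose out of reach is approached as far as the arm can. A call with a gripper value outside its range is refused whole. OPENING is the finger opening in cm, from 0 to 8.54, set as the call begins (- or left out, the last holds). The fingers move at their own pace and stop on an object; FORCE is the grip in N (left out, the last holds). Time passes only in rows, so rows that do not move let the fingers close. It gives the time, the measured TCP pose, the force, the opening and the grip force at its end, in the units of the state.
- read_state(): the state, without advancing time (a new reading comes with each control period).
- read_camera(name): name is "scene" or "top"; returns the picture (384x512x3 uint8, blue, green, red); there is no depth.
- camera_model(name): a dict with "camera_matrix" (3x3 intrinsics, pixels), "k1" (the pictures are not rectified: a ray, as slopes to the right and down, at radius r is drawn at 1 + k1 r^2 times it, then the intrinsics apply), "R" (3x3) and "t" (3): a world point X has camera coordinates R X + t. Camera axes: x right, y down, z forward; pixel columns grow to the right and rows downward; lengths in m; the calibration is good to about 2 mm. A picture is of the moment at which its call begins. camera_model takes no time and is no camera call.
- finish_job(): hands the job in; it is judged then, once.
The state is a dict: "time": time; "q": joint angles; "joint_vel": joint speeds; "joint_torque": joint torques, N m; "tool_pos": TCP position; "tcp_rot": TCP orientation; "wrist_force": force on the tool from outside, world axes, zero at the start; "torque": the same for the moment, N m; "width": opening from 0.0 (shut) to 1.0 (fully open); "grip_force": force on a finger pad.
Only numpy, scipy, OpenCV 4.12 (cv2) and the standard library are available. Lean on these libraries where they do the work, as an engineer would, in place of code of your own. Each camera call takes 0.05 s, during which the arm holds its last target. There are 200 camera calls.

## Working session

There is one attempt and no reset: what is moved stays moved. The work goes in short steps, Python scripts to look and compute and a shell command to move; the robot and the scene stay as the last step left them, time stands still between calls to the robot, and variables do not carry over. Pictures are saved under pics/ and viewed, at most 10 in all, crops included, and the job is handed in when it is done.

```bash
mkdir -p pics; python3 - <<'E'
from workcell import *
import cv2
for n in("scene","top"):
    cv2.imwrite(f"pics/{n}0.png",read_camera(n)); m=camera_model(n); print(n,m)
s=read_state();print(s['time'],s['tool_pos'],s['tcp_rot'],s['width'])
E
```

```text
scene {'camera_matrix': array([[468.67440856,   0.        , 257.863297  ],
       [  0.        , 468.67440856, 191.79655109],
       [  0.        ,   0.        ,   1.        ]]), 'k1': 0.03257715393634741, 'R': array([[ 0.66930901,  0.74290028, -0.01116325],
       [ 0.55202884, -0.50728912, -0.66175668],
       [-0.49728222,  0.43675727, -0.74963556]]), 't': array([-0.38543363, -0.21363968,  1.38206436])}
top {'camera_matrix': array([[375.76864648,   0.        , 250.96033384],
       [  0.        , 375.76864648, 188.74777616],
       [  0.        ,   0.        ,   1.        ]]), 'k1': -0.017833474332569408, 'R': array([[ 0.01935214, -0.99960257, -0.02049878],
       [-0.98519037, -0.01557145, -0.17075556],
       [ 0.1703685 ,  0.02349969, -0.98510017]]), 't': array([-0.00110049,  0.62970475,  0.85991336])}
0.1 [ 0.26184015 -0.62135138  0.20643933] [-3.07732761e+00 -6.21874882e-01  5.07120403e-04] 0.9997394367334858
```

View pics/scene0.png

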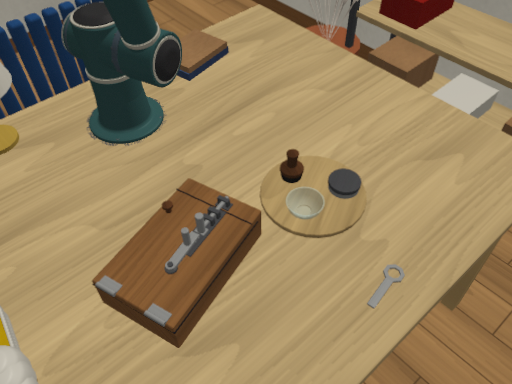

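View pics/top0.png

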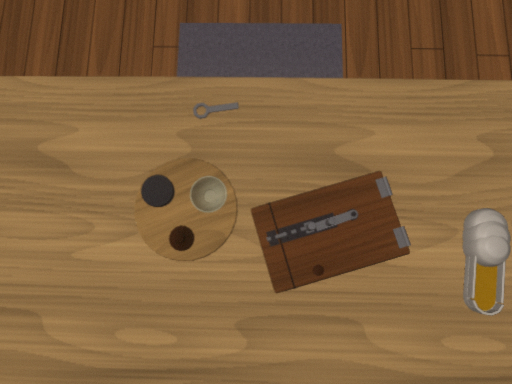

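The scene view shows the case with its keeper pivot near (171,267), pegs at about (185,235) and (200,222), and the lift knob at (167,207). In the top view the bar runs from the pivot at (353,214) to the staple at (270,238). I'll zoom in next.

```bash
python3 - <<'E'
import cv2,numpy as np
a=cv2.imread('pics/scene0.png')[185:285,150:250]; b=cv2.imread('pics/top0.png')[195:255,260:380]
z=np.zeros((600,800,3),np.uint8)
z[:400,:400]=cv2.resize(a,(400,400),interpolation=2)
b=cv2.resize(b,(400,200),interpolation=2); z[:200,400:]=b
z=cv2.convertScaleAbs(z,alpha=1.5)
cv2.imwrite('pics/z.png',z[:400])
E
```

```text
(no output)
```

View pics/z.png

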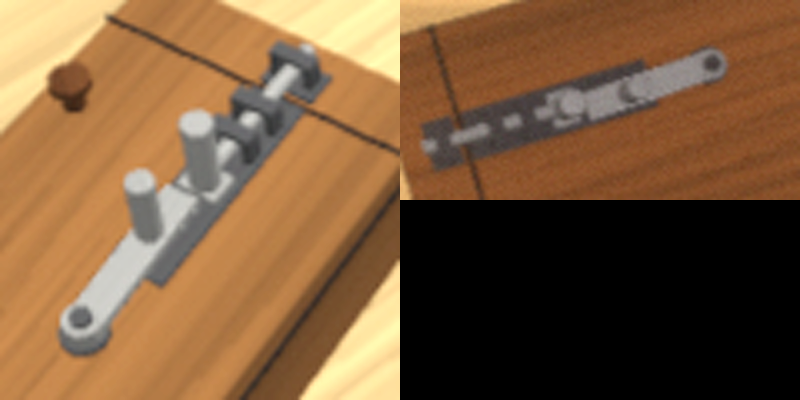

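The zoom shows the knob top at scene (199.3,215.5), the peg top at (184.5,230.5) and the pivot at (170,264.3). In the top view the pivot is at (353.6,214.5), the peg at about (330.5,221) and the knob at about (311.3,226).

```bash
cat > h.py <<'E'
from workcell import *
import numpy as np,cv2
from scipy.spatial.transform import Rotation as Ro
def cast(n,px,z):
    m=camera_model(n);K=m['camera_matrix'];R=m['R'];t=m['t']
    p=cv2.undistortPoints(np.array([[px]],float),K,np.array([m['k1'],0,0,0,0]))[0,0]
    # model: distorted = r*(1+k1 r^2): same as cv2
    d=R.T@np.array([p[0],p[1],1]);c=-R.T@t
    return c+d*(z-c[2])/d[2]
E
python3 - <<'E'
from h import *
np.set_printoptions(precision=4,suppress=True)
P={}
for n,o in dict(scene=dict(knob=(199.3,215.5),peg=(184.5,230.5),piv=(170,264.3),lift=(167.3,204.5)),top=dict(knob=(311.3,226),peg=(330.5,221),piv=(353.6,214.5),lift=(318.5,270))).items():
    for k,p in o.items():
        P[n,k]=cast(n,p,{'knob':.146,'peg':.146,'piv':.104,'lift':.115}[k]);print(n,k,P[n,k])
    d=P[n,'knob']-P[n,'piv'];print('ang',np.degrees(np.arctan2(d[1],d[0])),np.hypot(*d[:2]),'peg-knob',np.hypot(*(P[n,'knob']-P[n,'peg'])[:2]))
s=read_state();print(Ro.from_rotvec(s['tcp_rot']).as_matrix())
E
```

```text
scene knob [ 0.5366 -0.1225  0.146 ]
scene peg [ 0.5471 -0.1671  0.146 ]
scene piv [ 0.566  -0.2226  0.104 ]
scene lift [ 0.4437 -0.1424  0.115 ]
ang 106.33864670727188 0.10428980555475414 peg-knob 0.045799160436915724
top knob [ 0.5348 -0.123   0.146 ]
top peg [ 0.5462 -0.1642  0.146 ]
top piv [ 0.5656 -0.2245  0.104 ]
top lift [ 0.4416 -0.1423  0.115 ]
ang 106.86649588250513 0.10601397339805332 peg-knob 0.0427287631150899
[[ 0.9215  0.3883 -0.0007]
 [ 0.3883 -0.9215  0.002 ]
 [ 0.0001 -0.0021 -1.    ]]
```

```bash
python3 -m crank '[[[0,0,0,0,0,-0.122],[0,0,0,0,0,-0.122],[0,0,0,0,0,-0.122],[0,0,0,0,0,-0.122],[0,0,0,0,0,-0.122],[0,0,0,0,0,-0.122],[0,0,0,0,0,-0.122],[0,0,0,0,0,-0.122]]]' 4.5 20
python3 -m crank '[[[0,0,0,0,0,-0.122],[0,0,0,0,0,-0.122],[0,0,0,0,0,-0.122],[0,0,0,0,0,-0.117],[2.5,2.85,0,0,0,0],[2.5,2.85,0,0,0,0],[2.5,2.85,0,0,0,0],[2.5,2.85,0,0,0,0]]]'
python3 -m crank '[[[2.5,2.85,0,0,0,0],[2.5,2.85,0,0,0,0],[2.5,2.85,0,0,0,0],[2.5,2.85,0,0,0,0],[2.5,2.85,0,0,0,0],[2.5,2.85,0,0,0,0],[2.5,2.85,0,0,0,0],[0,0,0,0,0,0]]]'
cat > st.py <<'E'
from h import *
np.set_printoptions(precision=4,suppress=True)
import sys
T=dict(peg=(.5465,-.1655),knob=(.5357,-.1228));s=read_state();M=Ro.from_rotvec(s['tcp_rot']).as_matrix()
print(s['time'],s['tool_pos'],'tool x ang',np.degrees(np.arctan2(M[1,0],M[0,0])),'z',M[:,2],s['q'],s['wrist_force'],s['width'],s['grip_force'])
for k,v in T.items(): print(k,'tool cm',100*M.T@(np.array([*v,.113])-s['tool_pos']))
E
python3 st.py
```

```text
time: 0.77
tool_pos: [0.2619, -0.6216, 0.2069]
tcp_rot: [-2.421, -2.0, -0.001]
wrist_force: [-0.1, 0.1, 0.8]
width: 0.525
grip_force: 0.0
time: 1.43
tool_pos: [0.3433, -0.4922, 0.2069]
tcp_rot: [-1.882, -2.514, -0.001]
wrist_force: [-0.7, 0.3, 0.0]
width: 0.528
grip_force: 0.0
time: 2.1
tool_pos: [0.4875, -0.2639, 0.2073]
tcp_rot: [-1.874, -2.52, -0.005]
wrist_force: [-0.6, -0.5, -0.1]
width: 0.53
grip_force: 0.0
2.1 [ 0.4875 -0.2639  0.2073] tool x ang 106.7354716475323 z [ 0.0011  0.0034 -1.    ] [-0.5433  0.0369  1.8641  0.0037  1.2414 -0.8366] [-0.6138 -0.5394 -0.0754] 0.5295304818739046 0.0
peg tool cm [7.6941 8.4616 9.4656]
knob tool cm [12.0942  8.6569  9.4789]
```

```bash
python3 -m crank '[[[2.56,2.83,0,0,0,0],[2.56,2.83,0,0,0,0],[2.56,2.83,0,0,0,0],[0,0,0,0,0,0],[0,0,2,0,0,0],[0,0,2,0,0,0],[0,0,1,0,0,0],[0,0,0,0,0,0]]]'
python3 st.py; python3 - <<'E'
from h import *
z=np.hstack([cv2.resize(read_camera('scene')[130:280,120:270],(400,400),interpolation=2),cv2.resize(read_camera('top')[150:270,260:380],(400,400),interpolation=2)])
cv2.imwrite('pics/c1.png',cv2.convertScaleAbs(z,alpha=1.4))
E
```

```text
time: 2.77
tool_pos: [0.5418, -0.1714, 0.1541]
tcp_rot: [-1.877, -2.511, 0.003]
wrist_force: [0.5, 0.6, 0.1]
width: 0.526
grip_force: 0.0
2.7667 [ 0.5418 -0.1714  0.1541] tool x ang 106.43497945375428 z [-0.0064  0.0021 -1.    ] [-0.35    0.1083  1.8889 -0.0002  1.1511 -0.6368] [0.5363 0.6338 0.1373] 0.5260525726776971 0.0
peg tool cm [0.4135 0.6356 4.1046]
knob tool cm [4.8146 0.8079 4.1206]
```

View pics/c1.png

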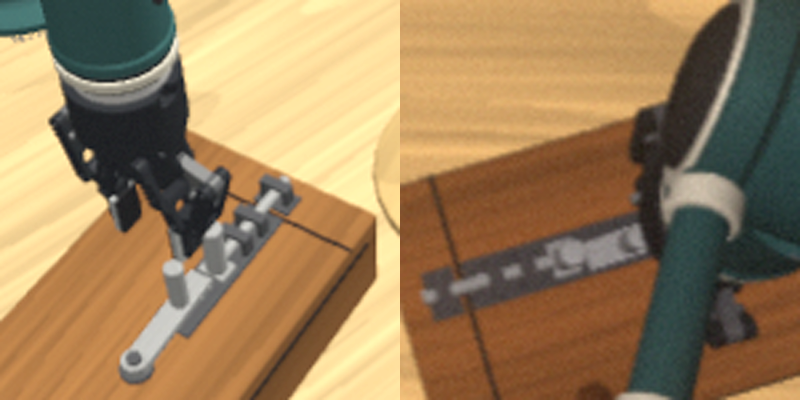

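```bash
python3 - <<'E'
from h import *
m=camera_model('scene')
def proj(X):
    p=m['R']@np.array(X)+m['t'];p=p[:2]/p[2];p=p*(1+m['k1']*p@p);return m['camera_matrix'][:2,:2]@p+m['camera_matrix'][:2,2]
s=read_state();M=Ro.from_rotvec(s['tcp_rot']).as_matrix();T=s['tool_pos']
for n,v in dict(tcp=(0,0,0),fplus=(0,.025,-.006),fminus=(0,-.025,-.006),fp_out=(0,.037,-.006),fm_out=(0,-.037,-.006)).items():
    print(n,(proj(T+M@np.array(v))-[120,130])*400/150)
print('peg',(proj([.5465,-.1655,.146])-[120,130])*400/150)
E
```

```text
tcp [161.86880083 260.09610094]
fplus [188.22520759 269.37554819]
fminus [133.8228557  241.16879794]
fp_out [201.5887899  276.30906212]
fm_out [121.06312322 234.55752661]
peg [173.30812678 266.35458914]
```

The view shows the fingers straddling the peg about 6 mm short on the -x side, as the numbers also say. I'll centre, descend and grip the peg.

```bash
python3 -m crank '[[[0.4,0.65,0,0,0,0],[0,0,0,0,0,0],[0,0,1.4,0,0,0],[0,0,1.4,0,0,0],[0,0,1.3,0,0,0],[0,0,0,0,0,0]]]'
python3 st.py
python3 -m crank '[[[0,0,0,0,0,0],[0,0,0,0,0,0],[0,0,0,0,0,0],[0,0,0,0,0,0],[0,0,0,0,0,0],[0,0,0,0,0,0]]]' 1 20; python3 st.py
```

```text
time: 3.37
tool_pos: [0.5481, -0.1655, 0.1143]
tcp_rot: [-1.879, -2.513, 0.002]
wrist_force: [-0.7, 1.0, 0.0]
width: 0.527
grip_force: 0.0
3.3667 [ 0.5481 -0.1655  0.1143] tool x ang 106.44615222673008 z [-0.0037  0.0013 -1.    ] [-0.3368  0.1511  1.919   0.      1.0754 -0.6239] [-0.7278  0.9706  0.0444] 0.5273085057241426 0.0
peg tool cm [ 0.0503 -0.1538  0.1326]
knob tool cm [4.4513 0.0193 0.1423]
time: 3.87
tool_pos: [0.5494, -0.1665, 0.1175]
tcp_rot: [-1.881, -2.516, 0.001]
wrist_force: [-5.7, -0.4, 4.5]
width: 0.161
grip_force: 19.7
3.8667 [ 0.5494 -0.1665  0.1175] tool x ang 106.44463144202226 z [-0.0004 -0.0005 -1.    ] [-0.3372  0.1482  1.916  -0.0007  1.0777 -0.6239] [-5.7042 -0.3527  4.5387] 0.16089866375242623 19.745755791664124
peg tool cm [ 0.1748 -0.25    0.4503]
knob tool cm [ 4.5758 -0.077   0.4486]
```

```bash
python3 -m crank '[[[-0.024,-0.54,0,0,0,-0.09],[-0.024,-0.54,0,0,0,-0.09],[-0.024,-0.54,0,0,0,-0.09],[-0.024,-0.54,0,0,0,-0.09],[0,0,0,0,0,0]]]'; python3 -m crank '[[[-0.024,-0.54,0,0,0,-0.09],[-0.024,-0.54,0,0,0,-0.09],[-0.024,-0.54,0,0,0,-0.09],[-0.024,-0.54,0,0,0,-0.09],[-0.024,-0.54,0,0,0,-0.09],[0,0,0,0,0,0]]]'; python3 st.py
```

```text
time: 4.28
tool_pos: [0.5309, -0.176, 0.1176]
tcp_rot: [1.397, 2.812, 0.001]
wrist_force: [-2.2, 0.7, 3.4]
width: 0.162
grip_force: 19.6
time: 4.78
tool_pos: [0.5135, -0.1968, 0.1175]
tcp_rot: [0.738, 3.053, -0.0]
wrist_force: [-3.0, 2.4, 5.4]
width: 0.165
grip_force: 19.8
4.7833 [ 0.5135 -0.1968  0.1175] tool x ang 152.81339889390028 z [ 0.001  -0.0004 -1.    ] [-0.4113  0.1028  1.9671  0.      1.0706 -1.5076] [-2.987   2.3792  5.3679] 0.16455239052034773 19.791241586208344
peg tool cm [-1.4994  4.2936  0.4564]
knob tool cm [1.4122 7.5984 0.4536]
```

Forces are low, so I'll continue to about 1.35 rad.

```bash
python3 -m crank '[[[-0.024,-0.54,0,0,0,-0.09],[-0.024,-0.54,0,0,0,-0.09],[-0.024,-0.54,0,0,0,-0.09],[-0.024,-0.54,0,0,0,-0.09],[-0.024,-0.54,0,0,0,-0.09],[-0.024,-0.54,0,0,0,-0.09],[0,0,0,0,0,0],[0,0,0,0,0,0]]]'; python3 st.py;python3 - <<'E'
from h import *
z=np.hstack([cv2.resize(read_camera('scene')[130:280,120:270],(400,400),interpolation=2),cv2.resize(read_camera('top')[150:270,260:380],(400,400),interpolation=2)])
cv2.imwrite('pics/c2.png',cv2.convertScaleAbs(z,alpha=1.4))
E
```

```text
time: 5.45
tool_pos: [0.5073, -0.2284, 0.1175]
tcp_rot: [-0.096, 3.139, -0.002]
wrist_force: [-3.7, -1.5, 5.4]
width: 0.166
grip_force: 19.8
5.45 [ 0.5073 -0.2284  0.1175] tool x ang -176.5102116049421 z [ 0.0009 -0.0012 -1.    ] [-0.4674  0.1145  1.9541 -0.0007  1.0716 -2.0988] [-3.6699 -1.5402  5.3816] 0.16582118840100052 19.80794459581375
peg tool cm [-4.2974  6.0434  0.4479]
knob tool cm [-3.4793 10.3712  0.442 ]
```

View pics/c2.png

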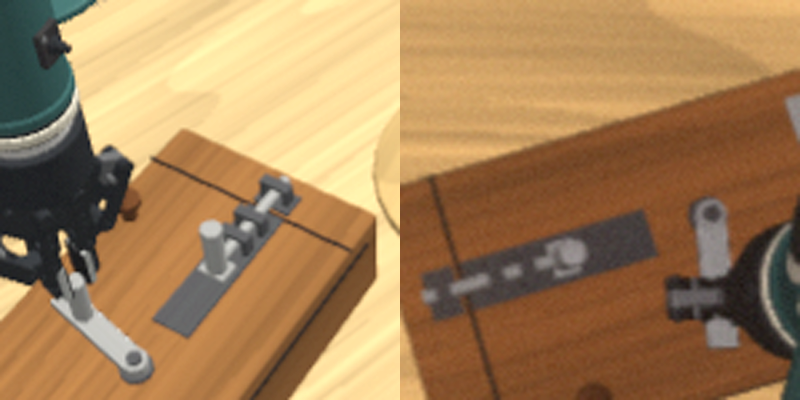

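The picture shows the bar swung about 77° to the case's near side and the bolt still shot. Now I'll release, lift, turn back and go to the knob.

```bash
python3 -m crank '[[[0,0,0,0,0,0],[0,0,0,0,0,0],[0,0,0,0,0,0],[0,0,0,0,0,0],[0,0,-2,0,0,0],[0,0,-2,0,0,0],[0,0,-2,0,0,0],[0,0,-1,0,0,0]]]' 4.5 20
python3 -m crank '[[[0,0,0,0,0,0.12],[0,0,0,0,0,0.12],[0,0,0,0,0,0.12],[0,0,0,0,0,0.12],[0,0,0,0,0,0.12],[0,0,0,0,0,0.12],[0,0,0,0,0,0.12],[0,0,0,0,0,0.12]]]'
python3 -m crank '[[[0,0,0,0,0,0.12],[0,0,0,0,0,0.12],[0,0,0,0,0,0.12],[0,0,0,0,0,0.03],[0,0,0,0,0,0]]]'; python3 st.py
```

```text
time: 6.22
tool_pos: [0.5082, -0.2282, 0.1892]
tcp_rot: [-0.103, 3.137, -0.002]
wrist_force: [1.2, -1.1, 1.1]
width: 0.53
grip_force: 0.0
time: 6.88
tool_pos: [0.5066, -0.2275, 0.1861]
tcp_rot: [-1.367, -2.828, -0.0]
wrist_force: [0.2, 0.1, 0.1]
width: 0.526
grip_force: 0.0
time: 7.3
tool_pos: [0.5066, -0.2275, 0.1861]
tcp_rot: [-1.882, -2.515, -0.0]
wrist_force: [0.6, 0.9, 0.6]
width: 0.528
grip_force: 0.0
7.3 [ 0.5066 -0.2275  0.1861] tool x ang 106.37426793373854 z [-0.0005  0.0004 -1.    ] [-0.467   0.0538  1.8863  0.0001  1.2021 -0.7529] [0.6347 0.8736 0.6012] 0.5283615956829534 0.0
peg tool cm [4.8229 5.577  7.3079]
knob tool cm [9.2242 5.7446 7.3101]
```

```bash
python3 -m crank '[[[3.1,1.9,0,0,0,0],[3.1,1.9,0,0,0,0],[3.0,2.0,0,0,0,0],[0,0,0,0,0,0],[0,0,2,0,0,0],[0,0,2,0,0,0],[0,0,2,0,0,0],[0,0,1,0,0,0]]]'
python3 -m crank '[[[0,0,0,0,0,0],[0,0,0,0,0,0],[0,0,0,0,0,0],[0,0,0,0,0,0],[0,0,0,0,0,0],[0,0,0,0,0,0]]]' 1 30; python3 st.py
```

```text
time: 7.97
tool_pos: [0.5346, -0.1226, 0.1138]
tcp_rot: [-1.877, -2.515, 0.002]
wrist_force: [-0.6, 0.8, -0.3]
width: 0.528
grip_force: 0.0
time: 8.47
tool_pos: [0.5359, -0.1234, 0.117]
tcp_rot: [-1.881, -2.516, 0.001]
wrist_force: [-4.2, -0.9, -1.4]
width: 0.179
grip_force: 29.4
8.4667 [ 0.5359 -0.1234  0.117 ] tool x ang 106.44224159375877 z [-0.0007 -0.0004 -1.    ] [-0.2713  0.1044  1.9665 -0.0007  1.0713 -0.5579] [-4.1656 -0.9125 -1.3644] 0.1785417176526638 29.44124311208725
peg tool cm [-4.3375 -0.1707  0.4   ]
knob tool cm [0.0636 0.002  0.399 ]
```

Gripped. Now drawing it along tool -x.

```bash
python3 -m crank '[[[-0.6,0,0,0,0,0],[-0.6,0,0,0,0,0],[-0.6,0,0,0,0,0],[-0.6,0,0,0,0,0],[-0.6,0,0,0,0,0],[-0.6,0,0,0,0,0],[0,0,0,0,0,0]]]'; python3 -m crank '[[[-0.4,0,0,0,0,0],[-0.3,0,0,0,0,0],[-0.2,0,0,0,0,0],[0,0,0,0,0,0],[0,0,0,0,0,0]]]';python3 st.py
```

```text
time: 9.05
tool_pos: [0.5472, -0.1595, 0.117]
tcp_rot: [1.881, 2.514, -0.001]
wrist_force: [-3.7, -3.1, -0.4]
width: 0.182
grip_force: 29.7
time: 9.47
tool_pos: [0.5491, -0.1657, 0.1169]
tcp_rot: [-1.881, -2.515, -0.001]
wrist_force: [-5.8, 3.1, 1.9]
width: 0.185
grip_force: 29.9
9.4667 [ 0.5491 -0.1657  0.1169] tool x ang 106.43480948000463 z [-0.0002  0.0011 -1.    ] [-0.3372  0.148   1.9174  0.0012  1.0767 -0.6246] [-5.759   3.0504  1.8776] 0.18541785453140602 29.91443306207657
peg tool cm [ 0.0912 -0.243   0.3912]
knob tool cm [ 4.4923 -0.0707  0.3962]
```

Moved about 44 mm. Release, lift and check.

```bash
python3 -m crank '[[[0,0,0,0,0,0],[0,0,0,0,0,0],[0,0,0,0,0,0],[0,0,0,0,0,0],[0,0,-2,0,0,0],[0,0,-3,0,0,0],[0,0,-4,0,0,0],[0,0,-4,0,0,0]]]' 4.5 20
python3 -m crank '[[[-4,0,0,0,0,0],[-4,0,0,0,0,0],[-4,0,0,0,0,0],[-4,0,0,0,0,0],[0,0,0,0,0,0],[0,0,0,0,0,0]]]'
python3 - <<'E'
from h import *
z=np.hstack([cv2.resize(read_camera('scene')[130:280,120:270],(400,400),interpolation=2),cv2.resize(read_camera('top')[150:270,260:380],(400,400),interpolation=2)])
cv2.imwrite('pics/c3.png',cv2.convertScaleAbs(z,alpha=1.4))
E
```

```text
time: 10.13
tool_pos: [0.5486, -0.166, 0.2471]
tcp_rot: [-1.88, -2.515, 0.001]
wrist_force: [1.3, 0.3, 0.2]
width: 0.528
grip_force: 0.0
time: 10.63
tool_pos: [0.5947, -0.3219, 0.2458]
tcp_rot: [-1.884, -2.513, -0.0]
wrist_force: [0.1, 0.4, -0.5]
width: 0.528
grip_force: 0.0
```

View pics/c3.png

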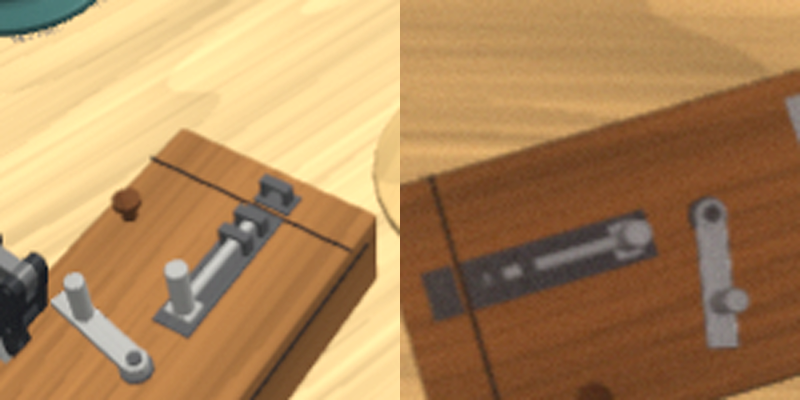

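The picture shows the knob drawn back to where the peg first stood (top view about (330,220), roughly 44 mm), the keeper open and the gripper clear.

```bash
python3 -c "
from workcell import *
print(finish_job())"
```

```text
the job is handed in; nothing more can be done
None
```

The keeper is swung open about 1.35 rad and the bolt is drawn back about 44 mm; both are released with the gripper clear, and the job was handed in after about 11 s of robot time (no verdict was returned).

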